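# Set and lock the cam clamp over the well plate

### The job

The well plate sits in one of the two nests and its cam clamp still stands open. Turn that clamp's yellow bar nut clockwise until the bar lies in line with the blue strap, then flip its red lever down flat to lock the plate. Leave the clamp of the empty nest alone.

Things in the scene. Friction and masses are not known exactly. Their poses are not given: they have to be found in the camera images.
- loaded_nest: nest that holds the well plate: fixed aluminium base plate 228 (x) x 150 (y) x 10 mm with a hold-down clamp. Origin: centre of its underside. x runs along the blue strap from the nut end (-x) to the plate end (+x), y is where the red lever points when closed, z up. Strap 30 mm wide, its top 38 to 42 mm up; fork and cam under the lever reach 66 mm up
- bar_nut (a joint): turn of the loaded nest's yellow bar nut (rad), growing clockwise from above. Vertical axis at nest x = -82, y = 0 mm; bar 46 long, 12 thick, at heights 48 to 70 mm. The bar points 1.2 minus this value counterclockwise from the nest's x axis: in line with the strap at 1.20. Starts at 0 to 0.35, range -0.1 to 1.8, stays where left (friction 0.06 N m)
- cam_lever (a joint): angle (rad) of the loaded nest's red lever above flat: 0 = down, closed, along the nest's +y, at a stop; 1.25 = fully open; starts at 0.9 to 1.15. Pivot at nest x = -4, y = 0, height 55 mm, axis along x; lever 68 mm long from the pivot, red grip 24 to 68 mm out, 16 wide, 10 thick. Stays where left (friction 0.15 N m, about 3 N at the grip)
- sample_plate: clear 96-well plate 85 x 128 x 14 mm, loose in the loaded nest's seat; origin: centre of its underside, which lies at x = +65.5, y = 0, height 10 mm in the nest's frame, z up
- empty_nest: the same nest and clamp (same sizes and frame) without a plate; its clamp also stands open and is to be left alone

How it is judged (in metres and radians):
On the way:
1. the bar nut is turned in line with the strap (within 0.22 rad) while the lever is still open (value of joint bar_nut between 0.98 and 1.42 rad and value of joint cam_lever above 0.5 rad), for 0.2 s.
At the end, for the whole second after the job is handed in: the loaded nest's bar nut is in line with the strap (0.98 to 1.42 rad), its lever is down (within 0.15 rad of flat), and the plate still lies flat in its seat (within 10 mm, 0.1 rad) (value of joint bar_nut between 0.98 and 1.42 rad and value of joint cam_lever below 0.15 rad and x of sample_plate in the frame of loaded_nest between 0.0555 and 0.0755 m and y of sample_plate in the frame of loaded_nest between -0.01 and 0.01 m and angle between sample_plate's own z axis and vertical below 0.1 rad and height (world z) of sample_plate below 0.016 m); the robot touches nothing.
It fails at once if the robot pushes or grips the empty nest or its clamp (over 3 N) (contact force between any of the arm, the fingers and empty_nest above 3 N).
It also fails if it takes over 43 s, if anything falls off the work surface, if the arm or the gripper's body presses on something with over 40 N, if the wrist force passes 120 N, or if a joint passes its speed limit or range.

### The arm

A 6-joint arm with a two-finger parallel gripper is mounted at the origin on a cart in front of the work surface, level with it; the furniture and walls round the work are solid. World frame = base frame: x ahead of the robot, y to its left, z up, the work surface at z = 0. Lengths are in mm, angles in rad, forces in N, time in s.
With the tool pointing down it reaches from about 375 to 925 mm from the base axis. Payload 5.7 kg.
Tool frame: the origin (TCP) lies between the finger pads; the fingertips stand 11 mm ahead of it and the grasp point (between the pads) lies 8 mm behind it; z points along the fingers, y is the line along which they close (so a half turn about z gives the same grasp; the last joint's range is limited). The gripper opens to 85 mm and grips with 20 to 120 N. Pads are 22 mm wide; open, the fingers measure 114 mm over their backs; the gripper's body (76 mm by 85 mm) begins 54 mm behind the grasp point. The pads swing forward as they close: fully open they stand 13 mm farther back than shut.
Start: joints at [-1.325, 0.359, 1.51, -0, 1.272, -0.115], TCP at [211.797, -561.344, 242.267] pointing down, gripper open.
Joint ranges: [-2.97, 2.97], [-1.01, 2.36], [0.21, 2.38], [-0.96, 4.11], [0.2, 2.71], [-2.98, 2.98]. Speed limits (rad/s): [2.39, 2.39, 3.14, 3.14, 3.14, 3.14].

### API

Orientations are given as [roll, pitch, yaw] about the fixed x, y, z axes, in that order (R = Rz(yaw) Ry(pitch) Rx(roll)).
In Python, from bench import r, optics, models gives the robot as it stands.
- The arm moves only by the tool servo_tool, never from a script. Its argument "moves" is a list that holds one entry, the list of rows, each a list of 5 numbers: the shift along the tool's x, y, z in cm, then the turn about the tool's z in degrees, then the closure, from -1 (fully open) to 1 (shut). In form: [[[x, y, z, yaw, jaw], ...]]. A call has 1 to 8 rows; each row shifts and turns the commanded pose from where the row before left it, along the tool's axes as they then stand; what a row does not reach is not made up. A row lasts 1/12 s, in which the tool goes at most 41.7 mm and 7.16 degrees, less where a joint would pass 70% of its speed; a pose out of reach is approached as far as the arm can. A call is refused whole if a number of a shift passes 4.17 or a number of a turn 7.16, either way. A call with a gripper value outside its range is refused whole. The fingers move at their own pace and stop on an object; "grip_force" is the grip in N (left out, the last holds). Time passes only in rows, so rows that do not move let the fingers close. It gives the time, the measured TCP pose, the force, the opening and the grip force at its end, in the units of the state.
- r.state(): the state, without advancing time (a new reading comes with each control period).
- optics.snapshot(name): name is "scene" or "side" or "wrist"; returns the picture (400x640x3 uint8, blue, green, red); there is no depth.
- optics.calibration(name): a dict with "fx", "fy", "cx", "cy" (pixels), "world_from_camera" (4x4, takes a point from camera to world coordinates). Camera axes: x right, y up, looking along -z (the intrinsics and any distortion apply to the point x, -y, -z); pixel columns grow to the right and rows downward; lengths in mm; the calibration is good to about 2 mm. A picture is of the moment at which its call begins: read the wrist's pose just before it. calibration takes no time and is no camera call; for the wrist camera it gives the pose at the moment of the call.
- r.hand_in(): hands the job in; it is judged then, once.
Trained networks look in the newest picture that a camera, given by its name, has taken for a name from the list of things; names that differ only in an ending like _2 or _b are one class to them, and where a whole thing is asked for, a point or a joint stands for the part that bears it (a point fixed in the world has none). Each returns a list of dicts, best first, with "confidence" (0 to 1); they miss things now and then, are a little off and sometimes report something else, mostly with a low value. They report only what shows in the picture. A call takes as long as a camera call.
- models.find_in(camera, label): "bbox" ([left, top, width, height] in pixels, round what is visible of it).
- models.cut_out(camera, label): "region" (400x640 bool, what is visible of it) and "bbox" ([left, top, width, height] in pixels, round what is visible of it).
The state is a dict: "t": time; "joints": joint angles; "dq": joint speeds; "effort": joint torques, N m; "tcp_pos": TCP position; "eef_rot": TCP orientation; "force": force on the tool from outside, world axes, zero at the start; "torque": the same for the moment, N m; "width": finger opening in mm; "gripper_force": force on a finger pad.
Only numpy, scipy, OpenCV 4.12 (cv2) and the standard library are available. Lean on these libraries where they do the work, as an engineer would, in place of code of your own. Each camera call takes 0.05 s, during which the arm holds its last target. There are 200 camera calls.

## Working session

There is one attempt and no reset: what is moved stays moved. The work goes in short steps, Python scripts to look and compute and a tool call to move; the robot and the scene stay as the last step left them, time stands still between calls to the robot, and variables do not carry over. Pictures are saved under pics/ and viewed, at most 10 in all, crops included, and the job is handed in when it is done.

Besides the shell and the picture viewer there is one more tool, called after ">>>" as name([rows], argument=value, ...), one row to a line, values as JSON. servo_tool: Moves the arm, as the interface text tells. Its arguments: {"type":"object","properties":{"moves":{"type":"array","items":{"type":"array","items":{"type":"array","items":{"type":"number"}}}},"grip_force":{"type":"number"}},"required":["moves"]}

```bash
mkdir -p pics; python3 - <<'E'
from bench import r,optics,models
import cv2,numpy as np
s=r.state();print(s['t'],s['tcp_pos'],s['eef_rot'],s['width'])
for c in ['scene','side']:
    im=optics.snapshot(c);cv2.imwrite(f'pics/{c}0.png',im)
    k=optics.calibration(c);print(c,k['fx'],k['fy'],k['cx'],k['cy'],[x for x in k if x not in('fx','fy','cx','cy')]);print(np.round(k['world_from_camera'],3).tolist())
    for l in ['loaded_nest','sample_plate','bar_nut','cam_lever','empty_nest']:
        print(l,[(np.round(d['bbox']).tolist(),round(d['confidence'],2)) for d in models.find_in(c,l)])
E
```

```text
0.0 [ 211.6240427  -560.72815051  241.44313446] [-3.13975126e+00 -2.19484225e-04  3.60751555e-01] 85.18605499670916
scene 460.0990857607889 460.0990857607889 323.43812018377065 198.83429474460726 ['world_from_camera']
[[-0.67, 0.434, -0.602, -118.182], [-0.742, -0.392, 0.543, 645.672], [-0.0, 0.811, 0.585, 700.405], [0.0, 0.0, 0.0, 1.0]]
loaded_nest [([325.0, 157.0, 101.0, 70.0], 0.78)]
sample_plate [([327.0, 165.0, 57.0, 31.0], 0.88)]
bar_nut [([390.0, 185.0, 18.0, 11.0], 0.64)]
cam_lever [([370.0, 155.0, 9.0, 22.0], 0.53)]
empty_nest [([236.0, 212.0, 109.0, 85.0], 0.94)]
side 419.9573958471749 419.9573958471749 317.13114714472545 205.4618823467289 ['world_from_camera']
[[-0.841, 0.309, -0.443, 154.279], [-0.54, -0.443, 0.716, 645.676], [0.025, 0.842, 0.539, 519.739], [0.0, 0.0, 0.0, 1.0]]
loaded_nest [([295.0, 156.0, 117.0, 75.0], 0.72), ([346.0, 156.0, 16.0, 29.0], 0.3)]
sample_plate [([303.0, 170.0, 45.0, 34.0], 0.76)]
bar_nut [([378.0, 180.0, 18.0, 16.0], 0.64)]
cam_lever [([346.0, 158.0, 18.0, 27.0], 0.71)]
empty_nest [([213.0, 231.0, 147.0, 106.0], 0.89)]
```

View pics/scene0.png

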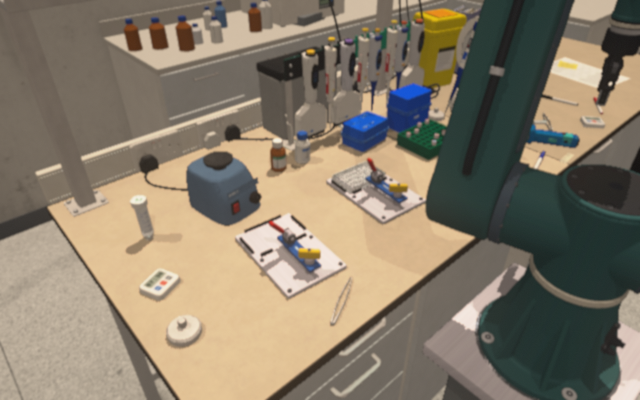

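View pics/side0.png

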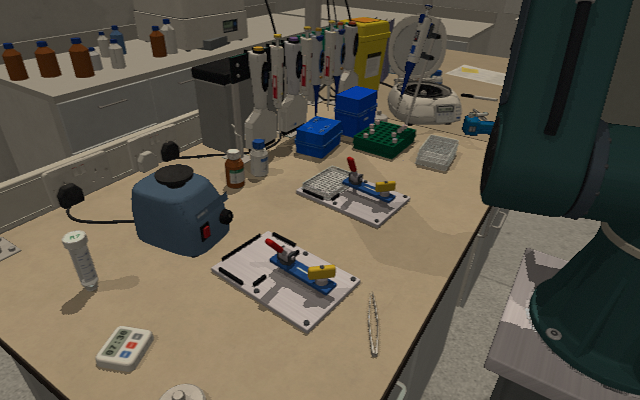

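The loaded nest is the far one: its nut is at scene (399,190) and side (387,187), with the plate at its left. The empty nest is nearer the side camera, at scene (290,255). Next I work out a rough pose.

```bash
cat > h.py <<'E'
import numpy as np,cv2
def ray(k,u,v,z):
    T=np.array(k['world_from_camera']);d=T[:3,:3]@np.array([(u-k['cx'])/k['fx'],-(v-k['cy'])/k['fy'],-1]);o=T[:3,3]
    return o+d*(z-o[2])/d[2]
def proj(k,P):
    T=np.linalg.inv(k['world_from_camera']);c=np.atleast_2d(P)@T[:3,:3].T+T[:3,3]
    return np.c_[k['cx']-k['fx']*c[:,0]/c[:,2],k['cy']+k['fy']*c[:,1]/c[:,2]]
E
python3 - <<'E'
from bench import optics
from h import *
k=optics.calibration('scene');s=optics.calibration('side')
for n,c,u,v,z in [('nut','scene',399,190.5,59),('nut','side',387,188,59),('plate','scene',355,181,17),('plate','side',326,184,17),
 ('cornL','side',296,193,10),('cornB','side',373,226,10),('cornR','side',410,199,10),('cornL','scene',327,182,10),('cornB','scene',384,220,10),('cornR','scene',426,200,10),('enut','side',321,272,59),('enut','scene',309,254,59)]:
    print(n,c,np.round(ray(k if c=='scene' else s,u,v,z)))
E
python3 - <<'E'
import cv2
a=cv2.imread('pics/side0.png')[145:235,285:420]
cv2.imwrite('pics/crop.png',cv2.resize(a,None,fx=5.9,fy=5.9,interpolation=cv2.INTER_CUBIC))
E
```

```text
nut scene [ 445. -111.   59.]
nut side [ 445. -114.   59.]
plate scene [ 590. -107.   17.]
plate side [ 601. -115.   17.]
cornL side [643. -48.  10.]
cornB side [433. -31.  10.]
cornR side [ 410. -179.   10.]
cornL scene [644. -55.  10.]
cornB scene [430. -46.  10.]
cornR scene [ 413. -187.   10.]
enut side [419. 200.  59.]
enut scene [419. 201.  59.]
```

View pics/crop.png

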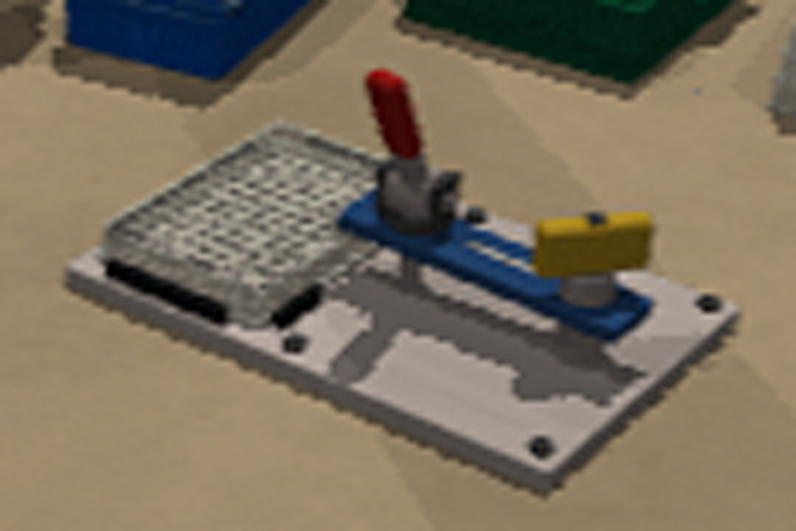

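The crop shows the clamp clearly: yellow nut at side (387,187), red lever up at (352,163), and the strap running to the plate along about world +x. I'll move above the nest for a wrist look.

>>> servo_tool([
  [[2.9, -2.3, 0, 0, 0], [2.9, -2.3, 0, 0, 0], [2.9, -2.3, 0, 0, 0], [2.9, -2.3, 0, 0, 0], [2.9, -2.3, 0, 0, 0], [2.9, -2.3, 0, 0, 0], [2.9, -2.3, 0, 0, 0], [2.9, -2.3, 0, 0, 0]],
])

```text
t: 1.27
tcp_pos: [364.5, -305.7, 242.5]
eef_rot: [3.141, -0.0, 0.36]
force: [0.9, -1.2, -0.2]
width: 42.4
gripper_force: 0.0
```

>>> servo_tool([
  [[2.9, -2.3, 0, 0, 0], [2.9, -2.3, 0, 0, 0], [2.9, -2.3, 0, 0, 0], [2.9, -2.3, 0, 0, 0], [2.9, -2.3, 0, 0, 0], [2.9, -2.3, 0, 0, 0], [0, 0, 0, 0, 0], [0, 0, 0, 0, 0]],
])

```text
t: 1.93
tcp_pos: [478.7, -115.1, 242.4]
eef_rot: [3.141, -0.0, 0.365]
force: [-0.8, -0.4, 0.2]
width: 42.5
gripper_force: 0.0
```

```bash
python3 - <<'E'
from bench import r,optics,models
import cv2,numpy as np
s=r.state();print(s['t'],s['tcp_pos'],s['eef_rot'],s['width'])
k=optics.calibration('wrist')
im=optics.snapshot('wrist');cv2.imwrite('pics/w1.png',im)
np.savez('w1.npz',**k);print(k['fx'],np.round(k['world_from_camera'],2).tolist())
E
```

```text
1.9333 [ 478.71343455 -115.13334145  242.40268859] [ 3.14142888e+00 -2.13156778e-04  3.64986716e-01] 42.45345272302765
337.48013315600895 [[0.36, 0.89, 0.27, 547.95], [-0.93, 0.34, 0.1, -88.06], [-0.0, -0.29, 0.96, 373.51], [0.0, 0.0, 0.0, 1.0]]
```

View pics/w1.png

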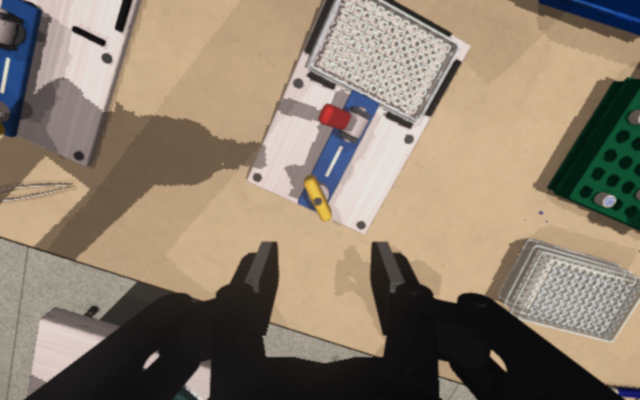

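The wrist view shows the nut pivot at (318,202) with its bar slanting, the red lever at (333,117), and nest corners at (247,181), (363,233) and (470,46).

```bash
python3 - <<'E'
from h import *
k=dict(np.load('w1.npz'));im=cv2.imread('pics/w1.png')
hsv=cv2.cvtColor(im,cv2.COLOR_BGR2HSV)
roi=np.zeros(im.shape[:2],bool);roi[80:240,270:400]=1
for n,lo,hi,z in [('yellow',(20,150,80),(32,255,255),66),('blue',(105,120,40),(125,255,255),42),('red',(0,150,60),(6,255,255),105)]:
    m=(cv2.inRange(hsv,lo,hi)>0)&roi
    v,u=np.nonzero(m);P=np.array([ray(k,a,b,z)[:2] for a,b in zip(u,v)])
    (c,wh,a)=cv2.minAreaRect(P.astype(np.float32));ev,V=np.linalg.eigh(np.cov(P.T));d=V[:,1]
    print(n,len(u),P.mean(0).round(1),np.round(c,1),np.round(wh,1),'dir',np.arctan(d[1]/d[0]).round(3),np.sqrt(ev*12).round(1))
for n,p in dict(nearL=(247,181),nearR=(363,233),farR=(470,46)).items(): print(n,ray(k,*p,10).round(1))
for p in [(257,177),(361,225),(298,84),(409,139)]: print('bolt',ray(k,*p,12).round(1))
print('pivot',ray(k,318,202,72).round(1))
E
```

```text
yellow 438 [ 454.3 -117.2] [ 453.8 -117.8] [44.8 11.2] dir 0.788 [11.1 45.9]
blue 1456 [ 503.4 -121. ] [ 496.3 -120.5] [ 27.  122.7] dir -0.087 [ 29.7 109.7]
red 495 [ 533.2 -101.9] [ 532.7 -102.2] [21.6 14.8] dir -1.505 [13.6 21. ]
nearL [428.2 -41.9  10. ]
nearR [ 416.6 -186.8   10. ]
farR [ 640.  -207.8   10. ]
bolt [437.2 -51.1  12. ]
bolt [ 425.7 -180.2   12. ]
bolt [545.2 -60.5  12. ]
bolt [ 535.  -189.8   12. ]
pivot [ 453.  -118.1   72. ]
```

>>> servo_tool([
  [[0, 0, 0, -6.06, 0], [0, 0, 0, -6.06, 0], [0, 0, 0, -6.06, 0], [0, 0, 0, -6.06, 0], [-0.97, -0.8, 2.5, 0, 0], [-0.96, -0.8, 2.5, 0, 0], [0, 0, 3.5, 0, 0], [0, 0, 3.5, 0, 0]],
])

```text
t: 2.65
tcp_pos: [452.3, -120.9, 122.1]
eef_rot: [3.139, -0.001, 0.781]
force: [-0.7, -0.3, -0.1]
width: 42.3
gripper_force: 0.0
```

>>> servo_tool([
  [[0, 0, 3, 0, 0], [0, 0, 0, 0, 0], [0, 0, 0, 0, 0], [0, 0, 0, 0, 0]],
])

```text
t: 2.98
tcp_pos: [453.6, -120.2, 93.5]
eef_rot: [3.14, -0.0, 0.783]
force: [1.2, -1.0, 1.3]
width: 42.7
gripper_force: 0.0
```

```bash
python3 - <<'E'
from bench import r,optics,models
import cv2,numpy as np
s=r.state();print(s['t'],s['tcp_pos'],s['eef_rot'],s['width'])
im=optics.snapshot('wrist');cv2.imwrite('pics/w2.png',im)
E
```

```text
2.9833 [ 453.56080614 -120.20892161   93.49400461] [ 3.14044128e+00 -3.65735298e-04  7.82631282e-01] 42.749543900160134
```

View pics/w2.png

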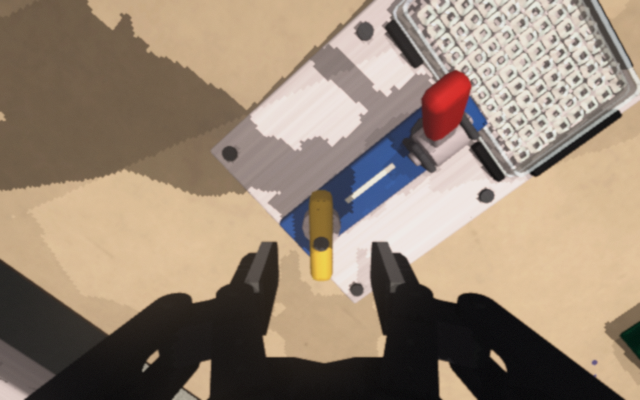

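The bar at (321,243) lies centred and parallel between the fingers. I'll lower and grip.

>>> servo_tool([
  [[0.19, -0.19, 1.8, 0, 0], [0, 0, 1.8, 0, 0], [0, 0, 0, 0, 0], [0, 0, 0, 0, 0.4], [0, 0, 0, 0, 1], [0, 0, 0, 0, 1], [0, 0, 0, 0, 1], [0, 0, 0, 0, 1]],
], grip_force=40)

```text
t: 3.7
tcp_pos: [454.3, -117.1, 58.0]
eef_rot: [3.139, -0.001, 0.784]
force: [-0.8, -2.1, 6.7]
width: 17.4
gripper_force: 39.1
```

>>> servo_tool([
  [[0, 0, 0, 0, 1], [0, 0, 0, 0, 1], [0, 0, 0, 0, 1], [0, 0, 0, 0, 1]],
])

```text
t: 4.03
tcp_pos: [454.3, -117.1, 57.9]
eef_rot: [3.139, -0.001, 0.784]
force: [-1.2, -0.9, 7.1]
width: 17.7
gripper_force: 39.1
```

The width is 17.7 mm rather than 12 and there is an upward force, so I'm probably pinching the stud below the bar. I'll reopen, rise 7 mm and grip again.

>>> servo_tool([
  [[0, 0, 0, 0, 0.3], [0, 0, 0, 0, 0.3], [0, 0, -0.7, 0, 0.3], [0, 0, 0, 0, 1], [0, 0, 0, 0, 1], [0, 0, 0, 0, 1], [0, 0, 0, 0, 1], [0, 0, 0, 0, 1]],
])

```text
t: 4.7
tcp_pos: [454.2, -117.1, 64.3]
eef_rot: [3.139, -0.001, 0.784]
force: [-0.7, -1.7, 9.7]
width: 10.9
gripper_force: 43.2
```

>>> servo_tool([
  [[0, 0, 0, 6.5, 1], [0, 0, 0, 6.5, 1], [0, 0, 0, 6.5, 1], [0, 0, 0, 6.5, 1], [0, 0, 0, 6.5, 1], [0, 0, 0, 6.5, 1], [0, 0, 0, 6.5, 1], [0, 0, 0, 4.6, 1]],
])

```text
t: 5.37
tcp_pos: [454.6, -118.0, 64.3]
eef_rot: [3.139, -0.003, -0.095]
force: [-0.9, -5.7, 7.6]
width: 10.9
gripper_force: 42.9
```

>>> servo_tool([
  [[0, 0, 0, 0, 1], [0, 0, 0, 0, 1], [0, 0, 0, 0, 0.3], [0, 0, 0, 0, 0.3], [0, 0, 0, 0, 0.3], [0, 0, -3, 0, 0.3], [0, 0, -3.5, 0, 0.3], [0, 0, 0, 0, 0.3]],
])

```text
t: 6.03
tcp_pos: [455.8, -117.2, 132.6]
eef_rot: [3.14, -0.007, -0.09]
force: [1.1, -0.9, -0.1]
width: 29.9
gripper_force: 0.0
```

```bash
python3 - <<'E'
from bench import r,optics,models
import cv2,numpy as np
from h import *
s=r.state();print(s['t'],s['tcp_pos'],s['eef_rot'],s['width'],s['force'])
k=optics.calibration('wrist');im=optics.snapshot('wrist');cv2.imwrite('pics/w3.png',im)
hsv=cv2.cvtColor(im,cv2.COLOR_BGR2HSV)
for n,lo,hi,z in [('yellow',(20,150,80),(32,255,255),66),('blue',(105,120,40),(125,255,255),42),('red',(0,150,60),(6,255,255),105)]:
    m=cv2.inRange(hsv,lo,hi)
    N,L,S,_=cv2.connectedComponentsWithStats(m);m=L==1+S[1:,4].argmax()
    v,u=np.nonzero(m);P=np.array([ray(k,a,b,z)[:2] for a,b in zip(u,v)])
    ev,V=np.linalg.eigh(np.cov(P.T));d=V[:,1]
    print(n,len(u),P.mean(0).round(1),'dir',np.arctan(d[1]/d[0]).round(3),np.sqrt(ev*12).round(1),S[1+S[1:,4].argmax()])
E
```

```text
6.0333 [ 455.81660601 -117.21254554  132.60643985] [ 3.13983816 -0.00661197 -0.09030819] 29.90852397842339 [ 1.1129202  -0.93297655 -0.05441709]
yellow 826 [ 456.8 -117.6] dir -0.129 [10.4 44.5] [317 185  18  68 826]
blue 3519 [ 507.2 -123.7] dir -0.046 [ 31.1 107. ] [ 303   44   46  188 3519]
red 1952 [ 532.7 -102.7] dir 1.459 [14.  26.5] [ 248   71   62   36 1952]
```

View pics/w3.png

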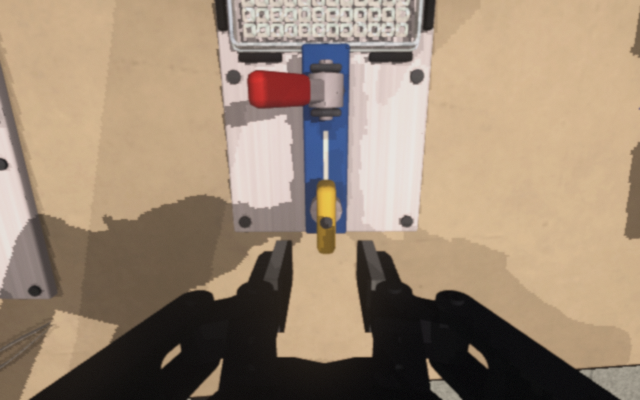

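The nut is now in line with the strap: yellow at (325,217), strap centred on column 326. The red lever sticks out left at (280,89), towards nest +y. I'll place the closed fingers behind the lever on its −y side.

>>> servo_tool([
  [[0, 1, -1.2, 0, 1], [0, 2, 0, 0, 1], [2.5, 0, 0, 0, 1], [2.5, 0, 0, 0, 1], [2.55, 0, 0, 0, 1], [0, 0, 1.7, 0, 1], [0, 0, 1.7, 0, 1], [0, 0, 0, 0, 1]],
])

```text
t: 6.75
tcp_pos: [522.9, -151.7, 102.5]
eef_rot: [-3.139, 0.007, -0.09]
force: [-1.1, 0.6, -0.2]
width: 0.1
gripper_force: 0.0
```

>>> servo_tool([
  [[0, 0, 0, 0, 1], [0, 0, 0, 0, 1]],
])

```text
t: 6.92
tcp_pos: [525.0, -152.8, 106.1]
eef_rot: [-3.141, 0.001, -0.091]
force: [0.3, -0.6, 0.2]
width: -0.0
gripper_force: 0.0
```

```bash
python3 - <<'E'
from bench import r,optics
import cv2,numpy as np
s=r.state();p=s['tcp_pos'];print(s['t'],p,s['eef_rot'][2],s['width'],s['force'])
d=p[:2]-np.array([535,-123.9]);a=-.088;print('nest',np.cos(a)*d[0]+np.sin(a)*d[1],-np.sin(a)*d[0]+np.cos(a)*d[1])
cv2.imwrite('pics/w4.png',optics.snapshot('wrist'))
E
```

```text
6.9167 [ 524.95250311 -152.75380812  106.10387011] -0.0905284002851443 -0.030530974134833643 [ 0.34139756 -0.60213117  0.1655594 ]
nest -7.472758876038819 -29.625197237590566
```

View pics/w4.png

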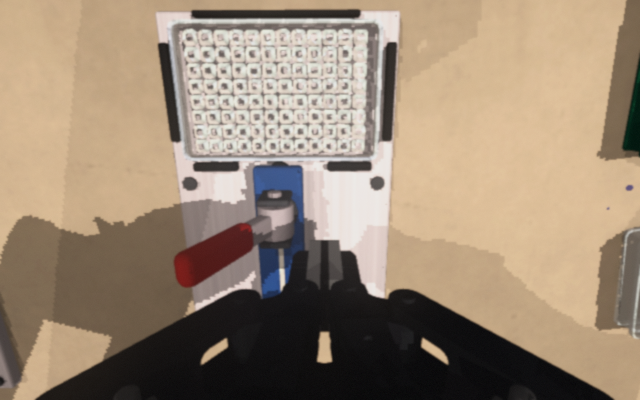

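The thin closed tips are at (323,245), beside the lever on its −y side. I'll sweep along the arc now.

>>> servo_tool([
  [[0.3, -1.5, 0, 0, 1], [0, -2.0, 0, 0, 1], [0, -1.0, 0.2, 0, 1], [0, -1.0, 0.6, 0, 1], [0, -1.0, 0.9, 0, 1], [0, -0.7, 0.9, 0, 1], [0, 0, 0, 0, 1]],
])

```text
t: 7.55
tcp_pos: [534.2, -79.9, 78.5]
eef_rot: [-3.14, 0.002, -0.09]
force: [0.6, -0.1, 0.1]
width: 0.0
gripper_force: 0.0
```

>>> servo_tool([
  [[0, -0.3, 0.4, 0, 1], [0, -0.1, 0.3, 0, 1], [0, 0, 0, 0, 1]],
])

```text
t: 7.8
tcp_pos: [534.9, -77.3, 72.5]
eef_rot: [-3.141, 0.001, -0.091]
force: [0.1, -0.0, 0.1]
width: 0.0
gripper_force: 0.0
```

>>> servo_tool([
  [[0, 0, 0.3, 0, 1], [0, 0, 0, 0, 1], [0, 0, 0, 0, 1]],
])

```text
t: 8.05
tcp_pos: [535.2, -77.4, 70.7]
eef_rot: [-3.141, 0.0, -0.091]
force: [-2.0, 1.5, 7.5]
width: 0.2
gripper_force: 3.3
```

```bash
python3 - <<'E'
from bench import r,optics
import cv2,numpy as np
s=r.state();print(s['t'],s['tcp_pos'],s['force'])
a=optics.snapshot('side')[145:235,285:420];b=optics.snapshot('wrist')
a=cv2.resize(a,(640,427),interpolation=cv2.INTER_CUBIC)[:400]
cv2.imwrite('pics/w5.png',cv2.resize(np.hstack([a,b]),(800,250)))
E
```

```text
8.05 [535.24976894 -77.40005987  70.71863636] [-2.02851477  1.45692634  7.49649259]
```

View pics/w5.png

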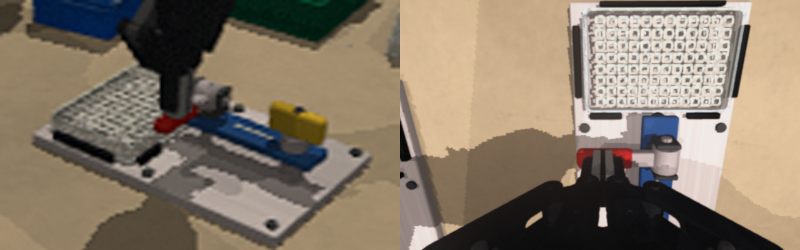

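The lever lies almost flat under the tips, and contact force is 7.5 N. I'll press slightly more, then lift and check.

>>> servo_tool([
  [[0, 0, 0.15, 0, 1], [0, 0, 0, 0, 1], [0, 0, 0, 0, 1]],
])

```text
t: 8.4
tcp_pos: [535.4, -77.4, 70.3]
eef_rot: [-3.141, -0.0, -0.091]
force: [-3.3, 2.3, 17.3]
width: -0.3
gripper_force: 8.7
```

>>> servo_tool([
  [[0, 0, -2, 0, 1], [0, 0, -4, 0, 1], [-4, 0, -4, 0, 1], [-4, 0, -2, 0, 1], [-2, 0, 0, 0, 1], [0, 0, 0, 0, 1], [0, 0, 0, 0, 1]],
])

```text
t: 8.98
tcp_pos: [448.1, -69.6, 177.2]
eef_rot: [-3.141, -0.0, -0.091]
force: [-0.1, -0.5, -0.6]
width: -0.1
gripper_force: 0.0
```

```bash
python3 - <<'E'
from bench import r,optics
import cv2,numpy as np
s=r.state();print(s['t'],s['tcp_pos'],s['force'])
a=optics.snapshot('side')[145:235,285:420];b=optics.snapshot('wrist')
a=cv2.resize(a,(640,427),interpolation=cv2.INTER_CUBIC)[:400]
cv2.imwrite('pics/w6.png',cv2.resize(np.hstack([a,b]),(800,250)))
E
```

```text
8.9833 [448.08334864 -69.62346037 177.19452626] [-0.11700798 -0.49896068 -0.61431085]
```

View pics/w6.png

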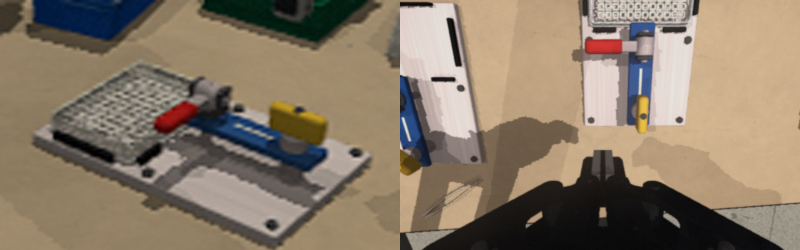

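The lever is flat at its stop, since the force rose sharply with almost no travel. The nut is in line, the plate is seated, and the arm is clear.

```bash
python3 -c "
from bench import r
print(r.hand_in())"
```

```text
the job is handed in; nothing more can be done
None
```

The loaded nest's bar nut is in line with the strap, its lever is pressed flat to the stop, the plate looks still seated, the empty nest was left alone, and the job is handed in at about 9 s (no verdict was returned).

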